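# Roll the red carrier of stone blanks to the end stop and lift it onto the slatted stand

### The job

Roll the red carrier of stone blanks along the roller lane until it is home against the red end stop, keeping it down on the rollers all the way. Then lift it off by its handle and set it down, without dropping it, in the middle of the white slatted wooden stand, square to the stand; leave it there and leave the blue carrier where it is.

Things in the scene. Friction and masses are not known exactly. Their poses are not given: they have to be found in the camera images.
- red_carrier: Red open tray, 100 (x) by 130 (y) mm, 45 high, ends of the underside bevelled, with three pale stone blanks inside, 0.4-0.85 kg. A wooden handle bar, 20 x 20 mm in section, bridges it along x over the middle: bar centre 110 above the origin, 84 clear between its two red posts (34 wide in y). Origin: centre of the underside, z up. Starts on the rollers, y along the lane, 150-260 short of home.
- lane_home (a point): Where the red carrier's origin lies when home against the stop, on top of the rollers, 60 mm above the table. y: along the level lane to the stop, z up. Fixed lane 460 x 140 mm: free 28 mm rollers between yellow rails 116 apart, 10 above the rollers (8 play each side). Stop: red plate, rubber face 65 mm beyond this point, top 50 above the rollers. Rolling takes under 1 N.
- stand: Fixed low stand of white wooden slats (middle one bare wood), 150 (x) by 190 (y) by 30 mm high. Origin: centre of its underside on the table, so the top is 30 above it. The carrier's y goes along the stand's y, either way round. A steel tray of the same size with a few pebbles lies beside it, nearer the robot or farther away: not the place.
- blue_carrier: Carrier of the same shape and size in blue with green stone blanks, loose on the table on the robot's side of the lane; origin: centre of its underside. To be left where it is.

How it is judged:
On the way:
1. the red carrier is home against the end stop, on the rollers (y of red_carrier in the frame of lane_home between -0.012 and 0.012 m and x of red_carrier in the frame of lane_home between -0.02 and 0.02 m and z of red_carrier in the frame of lane_home below 0.008 m), for 0.2 s.
At the end, for the whole second after the job is handed in: The red carrier stands upright and still on the slatted stand, its centre within 25 mm of the stand's centre and its length within 15 degrees of the stand's (horizontal distance between red_carrier and stand below 0.025 m and z of red_carrier in the frame of stand between 0.022 and 0.038 m and angle between the y axis of red_carrier and the y axis of stand, either way round below 0.26 rad and angle between red_carrier's own z axis and vertical below 0.1 rad and linear speed of red_carrier below 0.02 m/s); the robot touches nothing.
It fails at once if the red carrier is lifted more than 15 mm off the rollers over the lane while more than 60 mm short of its home at the stop (y of red_carrier in the frame of lane_home between -0.36 and -0.06 m and x of red_carrier in the frame of lane_home between -0.04 and 0.04 m and z of red_carrier in the frame of lane_home between 0.015 and 0.06 m).
It fails at once if the red carrier is dropped onto the stand: it falls free more than 15 mm above the stand's top (horizontal distance between red_carrier and stand below 0.12 m and z of red_carrier in the frame of stand above 0.045 m and contact force between red_carrier and anything else below 0.05 N).
It fails at once if the blue carrier is moved more than 30 mm (distance of blue_carrier from where it was at the start of the episode above 0.03 m).
It also fails if it takes over 48 s, if anything falls off the work surface, if the arm or the gripper's body presses on something with over 40 N, if the wrist force passes 120 N, or if a joint passes its speed limit or range.

### The arm

A 6-joint arm with a two-finger parallel gripper is mounted at the origin on the work surface. World frame = base frame: x ahead of the robot, y to its left, z up, the work surface at z = 0. Lengths are in m, angles in rad, forces in N, time in s.
With the tool pointing down it reaches from about 0.3 to 0.775 m from the base axis. Payload 14.6 kg.
Tool frame: the origin (TCP) lies at the centre of the arm's flange, where the gripper is bolted on; the fingertips stand 199 mm ahead of it and the grasp point (between the pads) lies 180 mm ahead of it; z points along the fingers, y is the line along which they close (so a half turn about z gives the same grasp; the last joint's range is limited). The gripper opens to 94 mm and grips with 3 to 60 N. Pads are 16 mm wide; open, the fingers measure 119 mm over their backs; the gripper's body (75 mm by 177 mm) begins 78 mm behind the grasp point.
Start: joints at [1.044, 0.3, 1.521, -0, 1.321, -0.067], TCP at [0.244, 0.493, 0.405] pointing down, gripper open.
Joint ranges: [-3.03, 3.03], [-0.79, 2.21], [0.23, 2.52], [-1.04, 4.18], [0, 3.07], [-2.55, 2.55]. Speed limits (rad/s): [2.22, 2.22, 2.57, 3.14, 3.14, 3.14].

### API

Orientations are given as [roll, pitch, yaw] about the fixed x, y, z axes, in that order (R = Rz(yaw) Ry(pitch) Rx(roll)).
In Python, from station import ctrl gives the robot as it stands. The module is installed in compiled form; this text tells all that it offers.
- The arm moves only by the tool servo_tool, never from a script. Its argument "motion" is a list of rows, each a list of 5 numbers: the closure, from 0 (fully open) to 1 (shut), then the shift along the world's x, y, z in cm, then the turn about the world's z in degrees. A call has 1 to 20 rows; each row is the pose to reach, as a shift and turn from the pose commanded when the call began; what a row does not reach only later rows make up. A row lasts 1/8 s, in which the tool goes at most 62.5 mm and 10.7 degrees, less where a joint would pass 70% of its speed; a pose out of reach is approached as far as the arm can. A call with a gripper value outside its range is refused whole. The fingers move at their own pace and stop on an object; "squeeze" is the grip in N (left out, the last holds). Time passes only in rows, so rows that repeat a pose let the fingers close. It gives the time, the measured TCP pose, the force, the opening and the grip force at its end, in the units of the state.
- ctrl.get_obs(): the state, without advancing time (a new reading comes with each control period).
- ctrl.camera(name): name is "scene" or "top" or "wrist"; returns a dict with "image" (400x640x3 uint8, red, green, blue), "fx", "fy", "cx", "cy" (pixels), "dist" ([k1, k2, p1, p2, k3] as OpenCV has them; the pictures are not rectified), "camera_from_world" (4x4, takes a point from world to camera coordinates); the wrist camera has in their place "hand_eye" (4x4, takes a point from camera to tool coordinates, whose origin is the TCP and whose axes are the flange's). Camera axes: x right, y up, looking along -z (the intrinsics and any distortion apply to the point x, -y, -z); pixel columns grow to the right and rows downward; lengths in m; the calibration is good to about 2 mm. A picture is of the moment at which its call begins: read the wrist's pose just before it. There is no depth.
- ctrl.hand_in(): hands the job in; it is judged then, once.
The state is a dict: "time_s": time; "qpos": joint angles; "joint_vel": joint speeds; "tau": joint torques, N m; "ee_pos": TCP position; "eef_rot": TCP orientation; "force": force on the tool from outside, world axes, zero at the start; "moment": the same for the moment, N m; "grip_width": finger opening in m; "grip_force": force on a finger pad.
Only numpy, scipy, OpenCV 4.12 (cv2) and the standard library are available. Lean on these libraries where they do the work, as an engineer would, in place of code of your own. Each camera call takes 0.05 s, during which the arm holds its last target. There are 200 camera calls.

## Working session

There is one attempt and no reset: what is moved stays moved. The work goes in short steps, Python scripts to look and compute and a tool call to move; the robot and the scene stay as the last step left them, time stands still between calls to the robot, and variables do not carry over. Pictures are saved under pics/ and viewed, at most 10 in all, crops included, and the job is handed in when it is done.

Besides the shell and the picture viewer there is one more tool, called after "Emit:" by a JSON object that holds its "fn" and its "kwargs". servo_tool: Moves the arm, as the interface text tells. Its arguments: {"type":"object","properties":{"motion":{"type":"array","items":{"type":"array","items":{"type":"number"}}},"squeeze":{"type":"number"}},"required":["motion"]}

```bash
mkdir -p pics; cat > h.py <<'E'
import numpy as np, cv2
from station import ctrl
def ray(c,uv,pose=None):
    K=np.array([[c['fx'],0,c['cx']],[0,c['fy'],c['cy']],[0,0,1]])
    n=cv2.undistortPoints(np.array(uv,float).reshape(-1,1,2),K,np.array(c['dist'])).reshape(-1,2)
    d=np.c_[n[:,0],-n[:,1],-np.ones(len(n))]
    M=np.linalg.inv(np.array(c['camera_from_world']))
    return M[:3,3],d@M[:3,:3].T
def onplane(c,uv,z):
    o,d=ray(c,uv); return o+d*((z-o[2])/d[:,2])[:,None]
def save(n,im): cv2.imwrite('pics/'+n+'.png',im[:,:,::-1])
E
python3 - <<'E'
from h import *
import pickle
o=ctrl.get_obs();print(o)
for n in('scene','top'):
    c=ctrl.camera(n);save(n+'0',c['image']);pickle.dump(c,open(n+'.pkl','wb'));print(n,np.linalg.inv(c['camera_from_world'])[:3].round(3).tolist(),c['fx'])
E
```

```text
{'time_s': 0.0, 'qpos': array([ 1.04441430e+00,  3.00470801e-01,  1.52159645e+00,  5.14893982e-05,
        1.32070342e+00, -6.66207721e-02]), 'joint_vel': array([-0.00049608, -0.00099779, -0.00029447,  0.00067389, -0.00035457,
       -0.00024575]), 'tau': array([ 1.46060679e-04, -5.31794214e+01, -3.52752256e+01,  7.08879204e-02,
        2.41916638e-02, -5.03516742e-05]), 'ee_pos': array([0.24404524, 0.49285102, 0.40407986]), 'eef_rot': array([-3.14042056e+00, -1.28184539e-04,  2.68181855e+00]), 'force': array([-0.00402105, -0.29234796, -0.25403794]), 'moment': array([-0.01669034,  0.01795724, -0.01362279]), 'grip_force': 0.0, 'grip_width': 0.09405734246051128}
scene [[0.468, -0.54, 0.7, 1.073], [0.884, 0.273, -0.38, -0.324], [0.015, 0.796, 0.605, 0.578]] 382.20861716565156
top [[0.013, 0.996, -0.091, 0.422], [-1.0, 0.012, -0.013, -0.011], [-0.012, 0.091, 0.996, 0.841]] 360.8827678725617
```

View pics/top0.png

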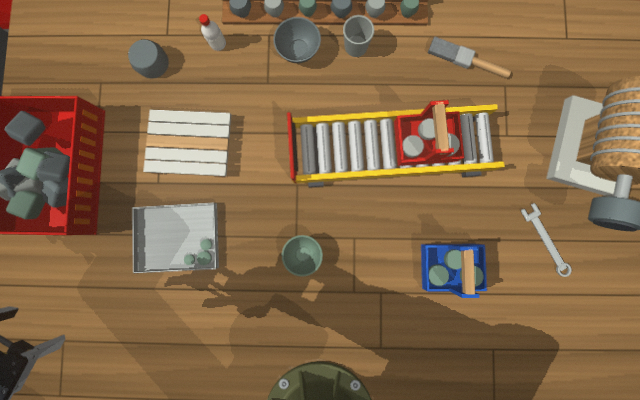

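View pics/scene0.png

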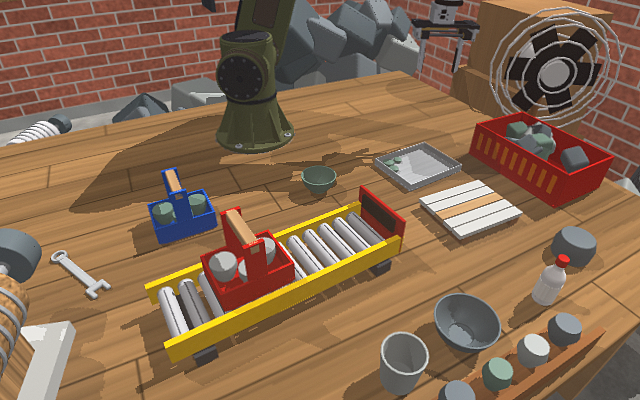

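```bash
python3 - <<'E'
from h import *
import pickle
c=pickle.load(open('top.pkl','rb'));im=c['image'];hsv=cv2.cvtColor(im,cv2.COLOR_RGB2HSV)
def comps(m,roi,mn=60):
    x0,x1,y0,y1=roi;k=np.zeros(m.shape,np.uint8);k[y0:y1,x0:x1]=m[y0:y1,x0:x1]
    n,l,s,_=cv2.connectedComponentsWithStats(k)
    return [np.argwhere(l==i)[:,::-1] for i in range(1,n) if s[i,4]>mn]
yel=cv2.inRange(hsv,(22,180,120),(32,255,255))
red=cv2.inRange(hsv,(0,170,60),(5,255,255))|cv2.inRange(hsv,(175,170,60),(180,255,255))
wht=cv2.inRange(hsv,(0,0,150),(180,60,255))
wood=cv2.inRange(hsv,(8,60,175),(20,190,255))
def rep(n,p,z):
    r=cv2.minAreaRect(p.astype(np.float32));b=cv2.boxPoints(r)
    w=onplane(c,b,z);print(n,len(p),b.round(1).tolist(),'ctr',w.mean(0).round(4)[:2]);e=[(w[(i+1)%4]-w[i])[:2] for i in range(2)]
    print('   edges',[(round(np.linalg.norm(v),4),round(np.degrees(np.arctan2(v[1],v[0])),1)) for v in e])
for p in comps(yel,(270,520,90,200)): rep('yellow',p,.07)
for p in comps(red,(280,305,100,195)): rep('stop',p,.11)
for p in comps(wood,(425,460,95,160)): rep('bar',p,.18)
w=np.vstack(comps(wht,(135,240,100,185),100)); rep('stand',w,.03)
E
```

```text
yellow 301 [[444.8999938964844, 107.19999694824219], [495.8999938964844, 103.80000305175781], [496.3999938964844, 111.5999984741211], [445.5, 115.0]] ctr [ 0.6846 -0.3241]
   edges [(np.float64(0.1127), np.float64(-85.3)), (np.float64(0.0177), np.float64(-178.3))]
yellow 680 [[292.79998779296875, 117.0], [422.0, 108.5999984741211], [422.6000061035156, 117.9000015258789], [293.3999938964844, 126.30000305175781]] ctr [ 0.6638 -0.0764]
   edges [(np.float64(0.2837), np.float64(-85.6)), (np.float64(0.0209), np.float64(-177.2))]
yellow 1320 [[296.6000061035156, 174.60000610351562], [503.70001220703125, 160.8000030517578], [504.20001220703125, 168.5], [297.20001220703125, 182.3000030517578]] ctr [ 0.5452 -0.1693]
   edges [(np.float64(0.4487), np.float64(-85.5)), (np.float64(0.017), np.float64(-178.2))]
stop 249 [[285.8999938964844, 112.19999694824219], [290.5, 111.80000305175781], [295.5, 178.89999389648438], [290.79998779296875, 179.1999969482422]] ctr [0.5911 0.065 ]
   edges [(np.float64(0.0098), np.float64(-85.2)), (np.float64(0.1414), np.float64(-174.6))]
bar 461 [[434.1000061035156, 102.4000015258789], [444.1000061035156, 101.4000015258789], [448.6000061035156, 149.8000030517578], [438.6000061035156, 150.8000030517578]] ctr [ 0.6146 -0.2235]
   edges [(np.float64(0.019), np.float64(-83.8)), (np.float64(0.0929), np.float64(-176.0))]
stand 3841 [[142.89999389648438, 171.39999389648438], [146.10000610351562, 108.0999984741211], [229.39999389648438, 112.19999694824219], [226.3000030517578, 175.60000610351562]] ctr [0.6162 0.3154]
   edges [(np.float64(0.1497), np.float64(0.7)), (np.float64(0.1968), np.float64(-92.6))]
```

Emit:
{"fn": "servo_tool", "kwargs": {"motion": [[0, 1, -2, 1, 1], [0, 3, -6, 2, 4], [0, 6, -11, 3, 7], [0, 9, -17, 3, 10], [0, 12, -23, 3, 13], [0, 15, -29, 3, 16], [0, 18, -35, 3, 19], [0, 21, -41, 3, 22], [0, 24, -47, 3, 25], [0, 27, -53, 3, 27], [0, 30, -59, 3, 29], [0, 33, -64, 3, 30], [0, 35, -68, 3, 31], [0, 36.5, -70.5, 3, 31], [0, 37, -71.6, 3, 31], [0, 37, -71.6, 3, 31], [0, 37, -71.6, 3, 31]]}}

```text
time_s: 2.22
ee_pos: [0.6138, -0.2219, 0.435]
eef_rot: [3.142, 0.0, -3.059]
force: [0.7, 0.0, 0.8]
grip_width: 0.0938
grip_force: 0.0
```

```bash
cat >> h.py <<'E'
from scipy.spatial.transform import Rotation as R
def wrist():
    o=ctrl.get_obs();c=ctrl.camera('wrist');T=np.eye(4);T[:3,:3]=R.from_euler('xyz',o['eef_rot']).as_matrix();T[:3,3]=o['ee_pos']
    c['camera_from_world']=np.linalg.inv(T@np.array(c['hand_eye']));return c,o
E
python3 - <<'E'
from h import *
c,o=wrist();save('w1',c['image']);print(o['time_s'],o['ee_pos'],o['eef_rot'],o['qpos'],o['force'])
hsv=cv2.cvtColor(c['image'],cv2.COLOR_RGB2HSV)
m=cv2.inRange(hsv,(8,60,175),(20,190,255));n,l,s,_=cv2.connectedComponentsWithStats(m)
for i in range(1,n):
    if s[i,4]>800:
        b=cv2.boxPoints(cv2.minAreaRect(np.argwhere(l==i)[:,::-1].astype(np.float32)));w=onplane(c,b,.18)
        print(s[i],b.round(),w.mean(0).round(4),(w[1]-w[0]).round(4),(w[2]-w[1]).round(4))
E
```

```text
2.225 [ 0.61382927 -0.22185653  0.43497148] [ 3.14153447e+00  1.88077588e-04 -3.05925248e+00] [-4.02941398e-01  5.18112098e-01  1.14803642e+00  1.39836734e-04
  1.47530491e+00 -2.05609123e+00] [0.74029309 0.03209928 0.79633946]
[253  62 162  20 857] [[253.  66.]
 [254.  58.]
 [415.  75.]
 [414.  83.]] [ 0.5136 -0.2227  0.18  ] [-0.0051  0.0004  0.    ] [0.002  0.1099 0.    ]
[  72   87  415   91 9396] [[ 68. 171.]
 [ 75.  82.]
 [487. 112.]
 [480. 200.]] [ 0.5647 -0.2588  0.18  ] [-0.0633  0.0098  0.    ] [-0.0031  0.2894  0.    ]
[ 306  152   28  115 2421] [[305. 152.]
 [332. 152.]
 [334. 266.]
 [307. 266.]] [ 0.6135 -0.2246  0.18  ] [-0.0019  0.0189  0.    ] [ 0.0877  0.0092 -0.    ]
[ 379  254   46   35 1085] [[379. 254.]
 [424. 254.]
 [424. 288.]
 [379. 288.]] [ 0.6566 -0.1568  0.18  ] [-0.0027  0.0348  0.    ] [0.0288 0.0047 0.    ]
[ 232  261  122   23 1371] [[232. 275.]
 [233. 256.]
 [354. 265.]
 [352. 284.]] [ 0.6625 -0.2414  0.18  ] [-0.0161  0.0009 -0.    ] [-0.0003  0.0935  0.    ]
[ 284  327   78   32 1610] [[283. 357.]
 [284. 326.]
 [361. 328.]
 [360. 359.]] [ 0.7264 -0.2133  0.18  ] [-0.0299 -0.0009  0.    ] [-0.0035  0.063   0.    ]
[ 172  350  172   23 2264] [[172. 370.]
 [173. 349.]
 [343. 362.]
 [342. 383.]] [ 0.7551 -0.2663  0.18  ] [-0.0217  0.0023 -0.    ] [-0.0002  0.1438  0.    ]
```

View pics/w1.png

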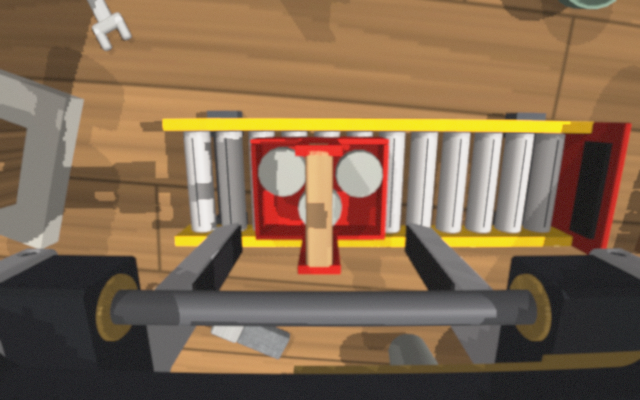

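Emit:
{"fn": "servo_tool", "kwargs": {"motion": [[0, 0, -0.1, -3, 0], [0, 0, -0.1, -6, 0], [0, 0, -0.1, -8, 0], [0, 0, -0.1, -8.5, 0], [0, 0, -0.1, -8.5, 0], [0.5, 0, -0.1, -8.5, 0], [0.8, 0, -0.1, -8.5, 0], [0.9, 0, -0.1, -8.5, 0], [1, 0, -0.1, -8.5, 0], [1, 0, -0.1, -8.5, 0], [1, 0, -0.1, -8.5, 0], [1, 0, -0.1, -8.5, 0]], "squeeze": 30}}

```text
time_s: 3.78
ee_pos: [0.6141, -0.2241, 0.3496]
eef_rot: [3.142, -0.0, -3.06]
force: [0.1, 0.2, 0.1]
grip_width: 0.0274
grip_force: 0.0
```

Emit:
{"fn": "servo_tool", "kwargs": {"motion": [[1, 0, 0, 0, 0], [1, 0, 0, 0, 0], [1, 0, 0, 0, 0], [1, 0, 0, 0, 0]]}}

```text
time_s: 4.28
ee_pos: [0.6141, -0.2241, 0.3497]
eef_rot: [-3.142, 0.0, -3.06]
force: [0.3, 0.4, -0.5]
grip_width: 0.0198
grip_force: 30.0
```

Emit:
{"fn": "servo_tool", "kwargs": {"motion": [[1, -0.05, 0.6, 0, 0], [1, -0.15, 1.8, 0, 0], [1, -0.3, 3.5, 0, 0], [1, -0.4, 5.2, 0, 0], [1, -0.55, 7, 0, 0], [1, -0.7, 8.7, 0, 0], [1, -0.85, 10.5, 0, 0], [1, -1.0, 12.2, 0, 0], [1, -1.1, 14, 0, 0], [1, -1.25, 15.7, 0, 0], [1, -1.4, 17.5, 0, 0], [1, -1.5, 18.8, 0, 0], [1, -1.6, 19.6, 0, 0], [1, -1.6, 20, 0, 0], [1, -1.6, 20, 0, 0], [1, -1.6, 20, 0, 0]]}}

```text
time_s: 6.28
ee_pos: [0.5981, -0.0244, 0.3496]
eef_rot: [3.142, -0.0, -3.061]
force: [1.7, 0.2, -0.9]
grip_width: 0.0197
grip_force: 30.0
```

Emit:
{"fn": "servo_tool", "kwargs": {"motion": [[1, 0, 0.3, 0, 0], [1, -0.05, 0.6, 0, 0], [1, -0.05, 0.9, 0, 0], [1, -0.1, 1.1, 0, 0], [1, -0.1, 1.3, 0, 0], [1, -0.1, 1.3, 0, 0]]}}

```text
time_s: 7.02
ee_pos: [0.5971, -0.0109, 0.3496]
eef_rot: [3.141, 0.0, -3.06]
force: [0.6, 0.4, -0.3]
grip_width: 0.0198
grip_force: 30.0
```

```bash
python3 - <<'E'
from h import *
o=ctrl.get_obs();print(o['ee_pos'],o['force'],o['moment'])
c=ctrl.camera('scene');save('s1',cv2.resize(c['image'][150:380,120:440],(800,575)))
E
```

```text
[ 0.5970722  -0.01093916  0.34964804] [ 0.57125288  0.37844759 -0.27928282] [ 0.18314082 -0.14346199  0.00810207]
```

View pics/s1.png

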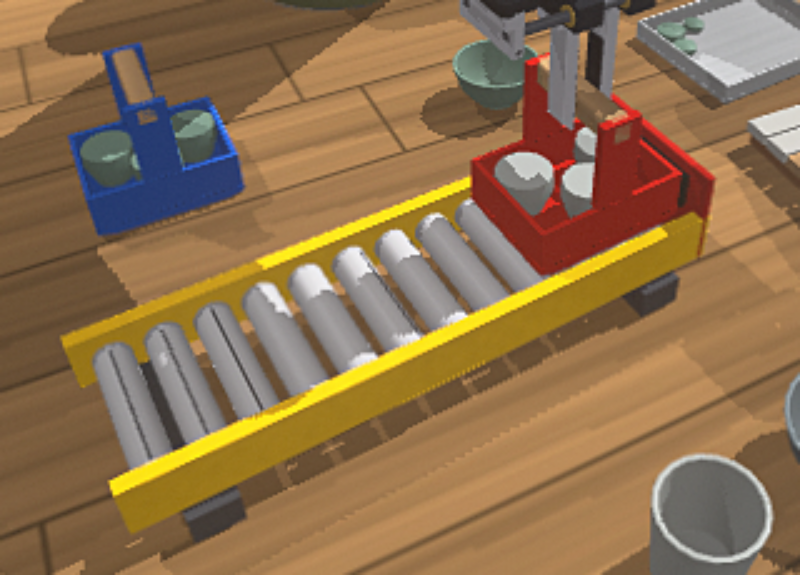

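The carrier, held by its handle, is on the rollers at around (600,190), just short of the stop plate at (700,190). I'll creep forward until contact shows in the force.

Emit:
{"fn": "servo_tool", "kwargs": {"motion": [[1, 0, 0.1, 0, 0], [1, 0, 0.2, 0, 0], [1, 0, 0.3, 0, 0], [1, 0, 0.3, 0, 0], [1, 0, 0.3, 0, 0]]}}

```text
time_s: 7.7
ee_pos: [0.597, -0.009, 0.3498]
eef_rot: [-3.14, -0.0, -3.061]
force: [-1.1, -9.8, 1.6]
grip_width: 0.0197
grip_force: 30.0
```

Contact: −9.8 N along the lane. I'll dwell, ease off 2 mm, then lift.

Emit:
{"fn": "servo_tool", "kwargs": {"motion": [[1, 0, 0, 0, 0], [1, 0, 0, 0, 0], [1, 0, -0.2, 0, 0], [1, 0, -0.2, 0, 0], [1, 0, -0.2, 0, 0], [1, 0, -0.3, 0.5, 0], [1, 0, -0.4, 1.5, 0], [1, 0, -0.4, 3, 0], [1, 0, -0.4, 5, 0], [1, 0, -0.4, 7, 0], [1, 0, -0.4, 8.5, 0], [1, 0, -0.4, 9, 0], [1, 0, -0.4, 9, 0], [1, 0, -0.4, 9, 0]], "squeeze": 45}}

```text
time_s: 9.45
ee_pos: [0.5971, -0.0121, 0.4388]
eef_rot: [3.141, -0.001, -3.06]
force: [0.0, -0.5, -6.3]
grip_width: 0.0196
grip_force: 45.0
```

```bash
python3 - <<'E'
from h import *
o=ctrl.get_obs();print(o['ee_pos'],o['force'],o['moment'])
c=ctrl.camera('scene');save('s2',c['image'])
c,o=wrist();save('w2',c['image'])
E
```

```text
[ 0.59708825 -0.01213577  0.43883351] [ 0.02659636 -0.46297375 -6.2579132 ] [ 0.0667974   0.03685659 -0.04554248]
```

View pics/s2.png

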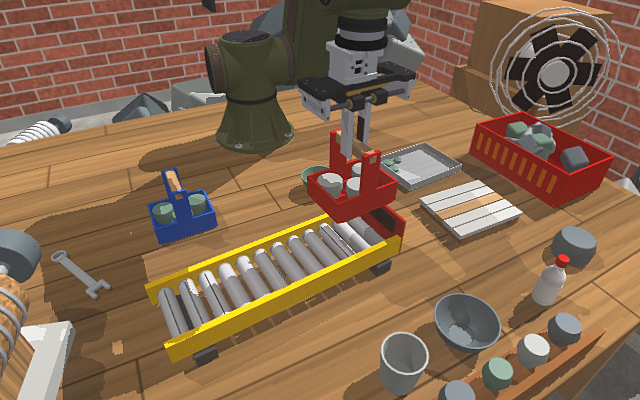

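The carrier hangs level at (350,190) px, clear of the stop. Next it goes over the stand.

Emit:
{"fn": "servo_tool", "kwargs": {"motion": [[1, 0, 1, 0, 0], [1, 0, 3, 0, 0], [1, 0.2, 6, 0, 0], [1, 0.4, 9, 0, -1], [1, 0.6, 12.5, 0, -2], [1, 0.8, 16, 0, -3], [1, 1.0, 19.5, 0, -4], [1, 1.2, 23, 0, -5], [1, 1.4, 26, 0, -6], [1, 1.6, 28.5, 0, -7], [1, 1.8, 30.5, 0, -7], [1, 1.9, 31.8, 0, -7], [1, 1.9, 32.5, 0, -7], [1, 1.9, 32.7, 0, -7], [1, 1.9, 32.7, 0, -7], [1, 1.9, 32.7, 0, -7]]}}

```text
time_s: 11.55
ee_pos: [0.6162, 0.3144, 0.4398]
eef_rot: [-3.142, 0.0, 3.1]
force: [0.9, -0.2, -5.8]
grip_width: 0.0194
grip_force: 45.0
```

```bash
python3 - <<'E'
from h import *
o=ctrl.get_obs();print(o['ee_pos'],o['eef_rot'],o['force'])
c,o=wrist();save('w3',c['image'])
c=ctrl.camera('scene');save('s3',cv2.resize(c['image'][90:290,330:570],(720,600)))
E
```

```text
[0.61616536 0.31437605 0.43976772] [-3.14154461e+00  9.08628161e-05  3.10007918e+00] [ 0.911221   -0.1819239  -5.75891944]
```

View pics/w3.png

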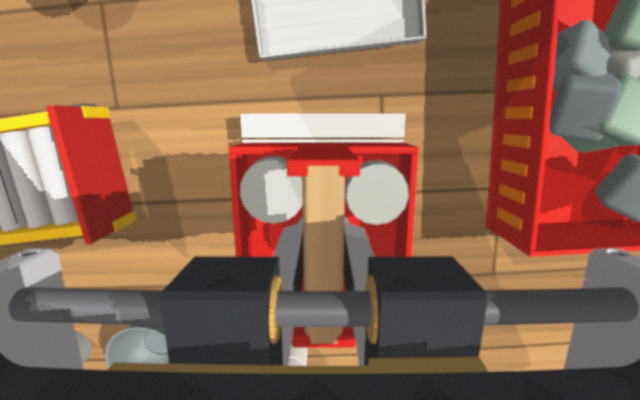

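View pics/s3.png

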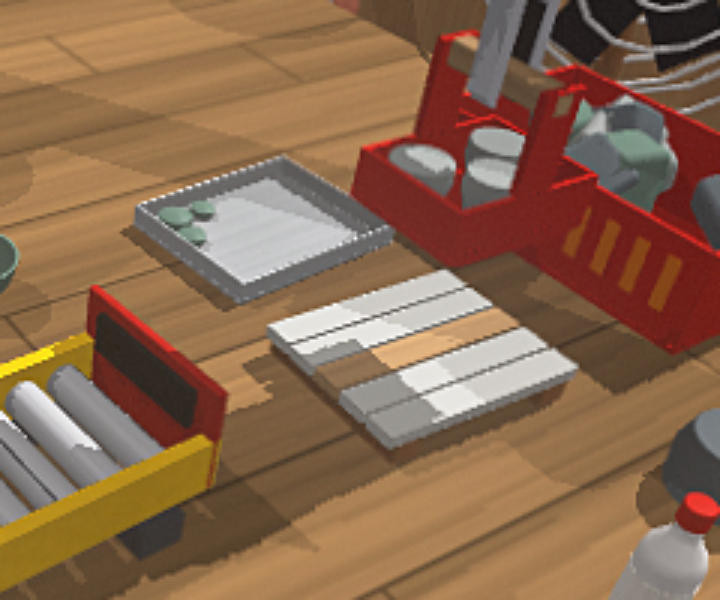

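The wrist view shows the carrier's edge (231–416, 147) parallel to and centred on the near slat (240–405, 114). The scene view shows the stand clear and the carrier high above it. One quick check of the stand centre using both views.

```bash
python3 - <<'E'
from h import *
c,o=wrist();print(onplane(c,[[240,114],[405,114]],.03).round(4))
c=ctrl.camera('scene')
p=np.array([[268,327],[446,270],[579,367],[390,437]])/3+[330,90]
w=onplane(c,p,.03);print(w.round(4),w.mean(0))
E
```

```text
[[0.5389 0.2216 0.03  ]
 [0.5467 0.4121 0.03  ]]
[[0.5464 0.2194 0.03  ]
 [0.5526 0.41   0.03  ]
 [0.6972 0.4051 0.03  ]
 [0.6878 0.2151 0.03  ]] [0.62101781 0.31240432 0.03      ]
```

Emit:
{"fn": "servo_tool", "kwargs": {"motion": [[1, 0.1, 0, -1, 0], [1, 0.1, 0, -3, 0], [1, 0.1, 0, -5, 0], [1, 0.1, 0, -7, 0], [1, 0.1, 0, -9, 0], [1, 0.1, 0, -10.3, 0], [1, 0.1, 0, -11, 0], [1, 0.1, 0, -11.4, 0], [1, 0.1, 0, -11.6, 0], [1, 0.1, 0, -11.7, 0], [1, 0.1, 0, -11.7, 0]]}}

```text
time_s: 13.12
ee_pos: [0.6171, 0.3149, 0.3229]
eef_rot: [3.141, 0.0, 3.101]
force: [0.3, 0.1, -6.5]
grip_width: 0.0197
grip_force: 45.0
```

Emit:
{"fn": "servo_tool", "kwargs": {"motion": [[1, 0, 0, -0.1, 0], [1, 0, 0, -0.2, 0], [1, 0, 0, -0.3, 0], [1, 0, 0, -0.3, 0], [1, 0, 0, -0.3, 0]]}}

```text
time_s: 13.75
ee_pos: [0.6171, 0.3149, 0.3197]
eef_rot: [3.142, 0.0, 3.101]
force: [0.5, -0.5, -5.2]
grip_width: 0.0197
grip_force: 45.0
```

Nearly in contact; 1–2 mm more.

Emit:
{"fn": "servo_tool", "kwargs": {"motion": [[1, 0, 0, -0.05, 0], [1, 0, 0, -0.1, 0], [1, 0, 0, -0.1, 0], [1, 0, 0, -0.1, 0]]}}

```text
time_s: 14.25
ee_pos: [0.617, 0.3149, 0.3197]
eef_rot: [3.141, 0.001, 3.101]
force: [-5.4, -1.7, 5.2]
grip_width: 0.0196
grip_force: 45.0
```

It's resting on the stand. Release, then retreat upward.

Emit:
{"fn": "servo_tool", "kwargs": {"motion": [[0.7, 0, 0, 0, 0], [0.5, 0, 0, 0, 0], [0.3, 0, 0, 0, 0], [0.3, 0, 0, 0, 0], [0.3, 0, 0, 0, 0], [0.3, 0, 0, 0, 0], [0.3, 0, 0, 0, 0], [0.3, 0, 0, 0, 0], [0.3, 0, 0, 1, 0], [0.3, 0, 0, 3, 0], [0.3, 0, 0, 6, 0], [0.3, 0, 0, 9, 0], [0.3, 0, 0, 12, 0], [0.3, 0, 0, 14, 0], [0.3, 0, 0, 15, 0], [0.3, 0, 0, 15, 0], [0.3, 0, 0, 15, 0]]}}

```text
time_s: 16.38
ee_pos: [0.6171, 0.3149, 0.4678]
eef_rot: [-3.141, -0.001, 3.101]
force: [-0.1, 0.3, 0.3]
grip_width: 0.0657
grip_force: 0.0
```

```bash
python3 - <<'E'
from h import *
c=ctrl.camera('scene');save('s4',c['image'])
E
```

```text
(no output)
```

View pics/s4.png

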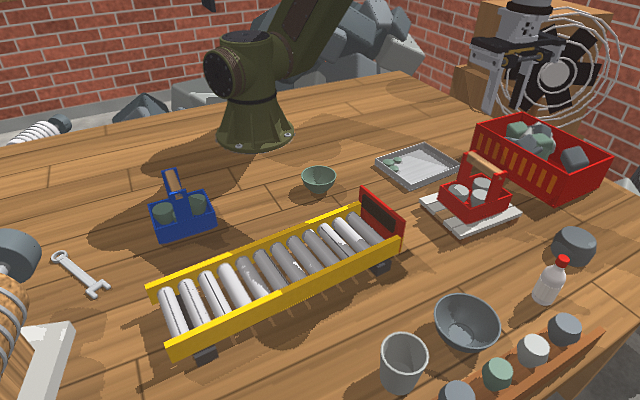

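The red carrier stands centred and square on the slatted stand at (475,200). The gripper is clear and the blue carrier, at (182,208), hasn't moved.

```bash
python3 -c "
from station import ctrl
print(ctrl.hand_in())"
```

```text
the job is handed in; nothing more can be done
None
```

The red carrier was rolled home against the stop (contact felt at about 10 N), lifted off and set down centred and square on the slatted stand; the blue carrier was left where it was, and the job was handed in at about 16.5 s (no verdict shown).

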